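Sort the reagent containers into colour-coded trays

ROBOT

A 7-joint arm with a two-finger parallel gripper is mounted at the origin on a cart in front of the work surface, level with it; the furniture and walls round the work are solid. World frame = base frame: x ahead of the robot, y to its left, z up, the work surface at z = 0. Lengths are in m, angles in degrees, forces in N, time in s.
With the tool pointing down it reaches from about 0.35 to 0.775 m from the base axis. Payload 3.1 kg.
Tool frame: the origin (TCP) lies on the centre line of the jaws, within the pads' length; the fingertips stand 17 mm ahead of it and the grasp point (between the pads) lies 2 mm behind it (robot.tip_reach is the distance from the TCP to the fingertips, in m); z points along the fingers, y is the direction in which the jaws open and shut (so a half turn about z gives the same grasp; the last joint's range is limited). The gripper opens to 85 mm and grips with 20 to 120 N. Pads are 22 mm wide; open, the fingers measure 114 mm over their backs; the gripper's body (76 mm by 85 mm) begins 54 mm behind the grasp point. The pads swing forward as they close: fully open they stand 13 mm farther back than shut.
Start: joints at [-2.389, 17.813, 0.802, 86.603, -0.252, 75.585, -1.558], TCP at [0.55, 0, 0.248] pointing down, gripper open.
Joint ranges: [-154.91, 154.91], [-16.99, 109.72], [-72.82, 74.43], [7.12, 147.25], [-82.49, 262.49], [11.32, 116.49], [-174.64, 174.64]. Speed limits (degrees/s): [159.86, 159.86, 180, 180, 180, 180, 180].

INTERFACE

Orientations are given as [roll, pitch, yaw] about the fixed x, y, z axes, in that order (R = Rz(yaw) Ry(pitch) Rx(roll)).
In Python, from station import robot, fingers, vision, workorder, recognise gives the robot as it stands. Calls block until the motion is done:
- robot.move_to(position, orientation): joint-space move of the TCP to a pose.
- robot.line_to(position, orientation=None, velocity=0.15, f_stop=None): straight line of the TCP; orientation=None keeps the orientation; velocity is the mean speed in m/s. With f_stop (N) it stops when the force on the tool has changed by that much, and returns True; else False.
- robot.move_j(angles): joint-space move.
- fingers.gripper_to(opening, force=None): opening from 0.0 (shut) to 1.0 (fully open); force is the grip in N (None keeps the last); returns when the fingers have stopped.
- robot.pause(seconds).
- robot.inverse_kinematics(position, orientation): joint angles nearest the present ones, or None.
- vision.grab_frame(name): name is "scene" or "side" or "wrist"; returns the picture (400x640x3 uint8, red, green, blue); there is no depth.
- vision.calibration(name): a dict with "mtx" (3x3 intrinsics, pixels), "k1" (the pictures are not rectified: a ray, as slopes to the right and down, at radius r is drawn at 1 + k1 r^2 times it, then the intrinsics apply), "extrinsics" (4x4, takes a point from world to camera coordinates); the wrist camera has in their place "T_tool_cam" (4x4, takes a point from camera to tool coordinates, whose origin is the TCP and whose axes are the flange's). Camera axes: x right, y up, looking along -z (the intrinsics and any distortion apply to the point x, -y, -z); pixel columns grow to the right and rows downward; lengths in m; the calibration is good to about 2 mm. A picture is of the moment at which its call begins: read the wrist's pose just before it. calibration takes no time and is no camera call.
A pose or a line that the arm cannot do raises robot.PlanningError and nothing moves.
- workorder.close_job(): hands the job in, once; it reports no verdict.
Trained networks look in the newest picture that a camera, given by its name, has taken for a name from the list of things; names that differ only in an ending like _2 or _b are one class to them, and where a whole thing is asked for, a point or a joint stands for the part that bears it (a point fixed in the world has none). Each returns a list of dicts, best first, with "p" (0 to 1); they miss things now and then, are a little off and sometimes report something else, mostly with a low value. They report only what shows in the picture. A call takes as long as a camera call. They do not tell look-alikes from the thing itself.
- recognise(label, camera): "rect" ([centre column, centre row, width, height] in pixels, round what is visible of it).
Readings, each from a call of its own:
- robot.current_time_s(): time.
- robot.current_joint_positions(): joint angles.
- robot.current_dq(): joint speeds.
- robot.current_joint_torque(): joint torques, N m.
- robot.current_tool_pos(): TCP position.
- robot.current_eef_rot(): TCP orientation.
- robot.current_contact_force(): force on the tool from outside, world axes, zero at the start.
- robot.current_torque(): the same for the moment, N m.
- robot.current_finger_gap(): opening from 0.0 (shut) to 1.0 (fully open).
Only numpy, scipy, OpenCV 4.12 (cv2) and the standard library are available. Lean on these libraries where they do the work, as an engineer would, in place of code of your own. Each camera call takes 0.05 s, during which the arm holds its last target.

TASK

Clear up after sectioning: stand each of the five small containers upright in the tray that has the colour of its cap (the two black-capped amber vials in the black tray, the two blue-capped dropper bottles in the blue tray, the white-capped glass vial in the white tray), only one container to a bay. Set them down without dropping or tipping any, and leave the flat grey grid case and the metal puck where they are.

Things in the scene. Friction and masses are not known exactly. Their poses are not given: they have to be found in the camera images.
- amber_vial_a: first of two alike: small amber (brown glass) vial with a BLACK cap, 48 mm tall, body 22 mm and cap 25 mm across (the pads close to about 22 mm), 16 to 28 g. Origin at the centre of its underside, z up along its axis; it is round, so its yaw does not matter. Grasp it from above round the body. Loose, stands upright on the table (origin at z = 0) at the start.
- amber_vial_b: second of two alike: small amber (brown glass) vial with a BLACK cap, 48 mm tall, body 22 mm and cap 25 mm across (the pads close to about 22 mm), 16 to 28 g. Origin at the centre of its underside, z up along its axis; it is round, so its yaw does not matter. Grasp it from above round the body. Loose, stands upright on the table (origin at z = 0) at the start.
- dropper_a: first of two alike: white plastic dropper bottle with a BLUE cap, 64 mm tall, 33 mm across, 28 to 49 g. Origin at the centre of its underside, z up along its axis; it is round, so its yaw does not matter. Grasp it from above round the body. Loose, stands upright on the table (origin at z = 0) at the start.
- dropper_b: second of two alike: white plastic dropper bottle with a BLUE cap, 64 mm tall, 33 mm across, 28 to 49 g. Origin at the centre of its underside, z up along its axis; it is round, so its yaw does not matter. Grasp it from above round the body. Loose, stands upright on the table (origin at z = 0) at the start.
- glass_vial: clear glass vial with a WHITE cap, 62 mm tall, body 28 mm and cap 25 mm across, 20 to 40 g. Origin at the centre of its underside, z up along its axis; it is round, so its yaw does not matter. Grasp it from above round the body. Loose, stands upright on the table (origin at z = 0) at the start.
- tray_black: Black plastic tray fixed to the table, low and rectangular, 112 mm along its own x (118 mm over the two end tabs), 60 mm along its own y, 12 mm high; origin at the centre of its underside, z up. One cross wall at its middle parts it into two square-ish open bays, 50 mm (x) by 52 mm (y) inside, centred at x = +27 mm and x = -27 mm, y = 0 of the tray; bay floor 4 mm above the origin, walls 4 mm thick. Its long side points roughly along world x, turned by up to 0.15 rad.
- tray_blue: Blue plastic tray fixed to the table, low and rectangular, 112 mm along its own x (118 mm over the two end tabs), 60 mm along its own y, 12 mm high; origin at the centre of its underside, z up. One cross wall at its middle parts it into two square-ish open bays, 50 mm (x) by 52 mm (y) inside, centred at x = +27 mm and x = -27 mm, y = 0 of the tray; bay floor 4 mm above the origin, walls 4 mm thick. Its long side points roughly along world x, turned by up to 0.15 rad.
- tray_white: White plastic tray fixed to the table, low and rectangular, 112 mm along its own x (118 mm over the two end tabs), 60 mm along its own y, 12 mm high; origin at the centre of its underside, z up. One cross wall at its middle parts it into two square-ish open bays, 50 mm (x) by 52 mm (y) inside, centred at x = +27 mm and x = -27 mm, y = 0 of the tray; bay floor 4 mm above the origin, walls 4 mm thick. Its long side points roughly along world x, turned by up to 0.15 rad.
- grid_case: bystander, leave alone: flat dark grey case, 75 x 80 x 10 mm, lying loose in front of the machine; origin at the centre of its underside.
- puck: bystander, leave alone: round aluminium puck with four small upright resin blocks, 36 mm across, 22 mm high, loose, close before the machine; origin at the centre of its underside. (The fixed machine behind it is solid: its front face is about 0.57 m from the robot base, and two focus knobs stick out of it towards the robot to x = 0.54 m, near y = 0.07 and y = 0.18 m, 0.26 to 0.35 m above the table, and below them a handwheel to x = 0.52 m; keep the wrist clear of them.)
Mind the look-alikes: they are no part of the job. Leave any turquoise look-alike of the amber_vial_a alone.

How it is judged:
By the outcome, as a careful person would: the job done as asked, in the order asked, and still so for the second after the job is handed in, with the robot touching nothing.
It also fails if it takes over 125 s, if anything falls off the work surface, if the arm or the gripper's body presses on something with over 40 N, if the wrist force passes 120 N, or if a joint passes its speed limit or range.

## Working session

There is one attempt and no reset: what is moved stays moved. The work goes in short steps, each a Python script; the robot and the scene stay as the last script left them, time stands still between calls to the robot, and variables do not carry over. Pictures are saved under pics/ and viewed, and the job is handed in when it is done.

```bash
ls; mkdir -p pics
python3 - <<'E'
from station import robot, fingers, vision, workorder, recognise
import cv2,numpy as np
for n in ["scene","side","wrist"]:
    im=vision.grab_frame(n); cv2.imwrite(f"pics/{n}0.png",im[:,:,::-1])
    c=vision.calibration(n); print(n,{k:np.round(v,4).tolist() for k,v in c.items()})
print(robot.current_time_s(), robot.current_tool_pos(), robot.current_eef_rot())
E
```

```text
pics
scene {'mtx': [[367.2929, 0.0, 320.8461], [0.0, 367.2929, 204.0534], [0.0, 0.0, 1.0]], 'k1': 0.0123, 'extrinsics': [[0.5577, -0.8297, 0.0236, -0.284], [0.4502, 0.3263, 0.8312, -0.2721], [-0.6973, -0.4529, 0.5555, -0.781], [0.0, 0.0, 0.0, 1.0]]}
side {'mtx': [[434.5158, 0.0, 318.1721], [0.0, 434.5158, 194.2474], [0.0, 0.0, 1.0]], 'k1': -0.0357, 'extrinsics': [[-0.9268, -0.3755, -0.0029, 0.4824], [0.1232, -0.3113, 0.9423, -0.1173], [-0.3547, 0.873, 0.3348, -0.9583], [0.0, 0.0, 0.0, 1.0]]}
wrist {'mtx': [[309.8741, 0.0, 323.9345], [0.0, 309.8741, 194.7995], [0.0, 0.0, 1.0]], 'k1': -0.0073, 'T_tool_cam': [[0.0, 0.9605, 0.2782, 0.0701], [1.0, 0.0001, -0.0006, 0.0014], [-0.0007, 0.2782, -0.9605, -0.1244], [0.0, 0.0, 0.0, 1.0]]}
0.15 [5.49459177e-01 2.31810097e-05 2.47437740e-01] [-1.79892323e+02  4.36531048e-03  9.00016637e+01]
```

View pics/scene0.png

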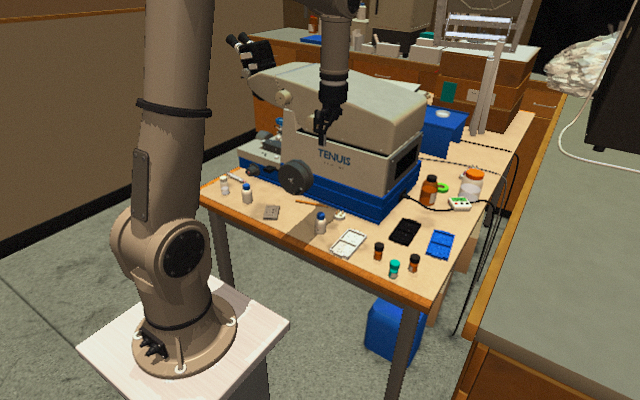

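View pics/side0.png

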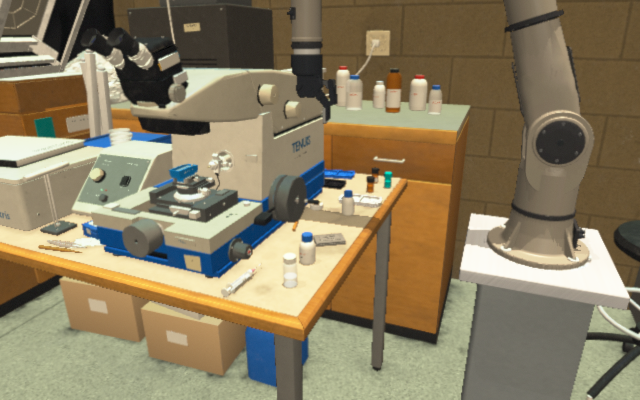

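View pics/wrist0.png

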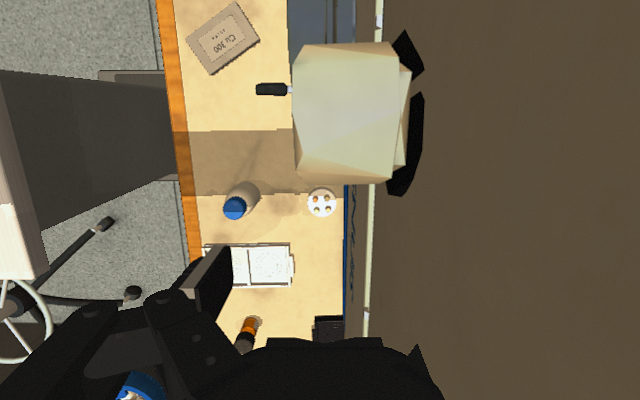

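```bash
cat > h.py <<'E'
from station import robot, fingers, vision, workorder, recognise
import cv2,numpy as np
from scipy.spatial.transform import Rotation as R
F=np.diag([1.,-1,-1])
def T_tool():
    T=np.eye(4);T[:3,3]=robot.current_tool_pos();T[:3,:3]=R.from_euler('xyz',robot.current_eef_rot(),degrees=True).as_matrix();return T
def w2c(n,Tt=None):
    c=vision.calibration(n)
    return c["extrinsics"] if "extrinsics" in c else np.linalg.inv(Tt@c["T_tool_cam"])
def pix2z(n,pts,z,Tt=None):
    c=vision.calibration(n);E=np.array(w2c(n,Tt))
    u=cv2.undistortPoints(np.array(pts,float).reshape(-1,1,2),np.array(c["mtx"]),np.array([c["k1"],0,0,0.])).reshape(-1,2)
    d=(np.c_[u,np.ones(len(u))]@F)@E[:3,:3]; o=-E[:3,:3].T@E[:3,3]
    z=np.broadcast_to(z,len(u))
    return o+d*((z-o[2])/d[:,2])[:,None]
def proj(n,P,Tt=None):
    c=vision.calibration(n);E=np.array(w2c(n,Tt));q=(np.array(P,float).reshape(-1,3)@E[:3,:3].T+E[:3,3])@F
    return cv2.projectPoints(q.reshape(-1,1,3),np.zeros(3),np.zeros(3),np.array(c["mtx"]),np.array([c["k1"],0,0,0.]))[0].reshape(-1,2)
E
python3 - <<'E'
from h import *
np.set_printoptions(precision=4,suppress=True)
print("scene tray", pix2z("scene",[(348,243),(405,232),(440,245)],0.006))
print("amb",pix2z("scene",[(379,250),(414,262)],0.024),"turq",pix2z("scene",[(394,268)],0.024))
print("drop",pix2z("scene",[(247,193),(321,223)],0.032),"glass",pix2z("scene",[(224,184)],.031))
print("grid",pix2z("scene",[(272,212)],.01))
for l in ["amber_vial_a","dropper_a","glass_vial","tray_black","tray_blue","tray_white","puck","grid_case"]:
  for c in ["scene","side"]:
    print(l,c,[(round(d["p"],2),np.round(d["rect"],1).tolist()) for d in recognise(l,c)])
im=vision.grab_frame("scene")[160:300,190:490];cv2.imwrite("pics/sc_crop.png",cv2.resize(im,(800,373),interpolation=cv2.INTER_CUBIC)[:,:,::-1])
E
```

```text
scene tray [[ 0.4474 -0.1331  0.006 ]
 [ 0.5882 -0.2441  0.006 ]
 [ 0.5905 -0.3481  0.006 ]]
amb [[ 0.4512 -0.2253  0.024 ]
 [ 0.4613 -0.3199  0.024 ]] turq [[ 0.411  -0.2871  0.024 ]]
drop [[ 0.4464  0.2458  0.032 ]
 [ 0.4516 -0.0384  0.032 ]] glass [[0.4441 0.348  0.031 ]]
grid [[0.4349 0.1328 0.01  ]]
amber_vial_a scene [(0.72, [395.0, 267.7, 11.2, 20.0]), (0.56, [378.6, 251.7, 11.8, 15.3])]
amber_vial_a side [(0.49, [369.9, 183.9, 6.9, 15.9]), (0.49, [375.5, 176.3, 9.3, 16.4])]
dropper_a scene [(0.67, [319.1, 223.1, 14.9, 27.1]), (0.65, [246.8, 195.0, 10.5, 18.8])]
dropper_a side [(0.69, [348.3, 203.4, 12.0, 23.5]), (0.61, [307.4, 248.9, 20.1, 31.5])]
glass_vial scene [(0.5, [221.0, 184.5, 10.8, 19.8])]
glass_vial side [(0.75, [289.3, 269.7, 16.4, 35.0])]
tray_black scene [(0.61, [402.6, 232.2, 30.6, 26.9])]
tray_black side [(0.69, [334.6, 184.9, 26.3, 12.0])]
tray_blue scene [(0.81, [439.9, 244.9, 28.5, 33.6])]
tray_blue side [(0.81, [337.4, 173.8, 31.9, 11.5])]
tray_white scene [(0.59, [346.9, 246.2, 36.7, 29.6])]
tray_white side [(0.75, [360.2, 201.6, 44.8, 10.7]), (0.4, [376.1, 175.9, 8.7, 13.5])]
puck scene [(0.5, [341.1, 214.8, 9.8, 8.0])]
puck side []
grid_case scene [(0.63, [271.8, 214.7, 14.8, 12.2])]
grid_case side [(0.8, [328.1, 242.1, 33.2, 12.1])]
```

View pics/sc_crop.png

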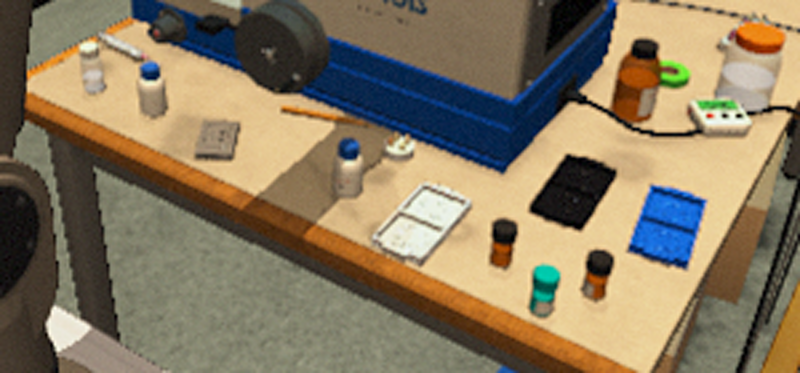

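Run:
```python
from h import *
np.set_printoptions(precision=1,suppress=True)
for p in [(.47,-.12,.33),(.45,-.2,.3),(.56,-.24,.05),(.62,-.24,.05),(.46,-.32,.03),(.62,-.35,.05),(.45,.35,.04)]:
  for y in (90,0,180,-90,-60,-120,45,135):
    q=robot.inverse_kinematics(p,[180,0,y]); print(p,y,None if q is None else np.array(q))
np.set_printoptions(precision=3,suppress=True)
# machine base corner lower, as seen in scene crop (503,168) -> full
print(pix2z("scene",[(190+503*.375,160+168*.375),(190+400*.375,160+147*.375)],[0,.022]))
```

```text
(0.47, -0.12, 0.33) 90 [ 8.1  8.3  4.8 87.3 -0.7 84.5 13. ]
(0.47, -0.12, 0.33) 0 [ -2.4   8.2  17.1  87.7  -2.4  84.5 -75.2]
(0.47, -0.12, 0.33) 180 [ 17.7   8.6  -6.3  86.9   0.9  84.5 101.4]
(0.47, -0.12, 0.33) -90 [ -39.8   13.3   64.5   88.8  -12.    85.5 -154.9]
(0.47, -0.12, 0.33) -60 [  -8.7    8.4   24.4   87.9   -3.5   84.5 -134.1]
(0.47, -0.12, 0.33) -120 [ 23.8   8.9 -13.5  86.7   2.1  84.6 160.3]
(0.47, -0.12, 0.33) 45 [  2.3   8.2  11.6  87.5  -1.6  84.5 -31.1]
(0.47, -0.12, 0.33) 135 [13.3  8.4 -1.1 87.1  0.2 84.5 57.2]
(0.45, -0.2, 0.3) 90 [15.4  9.6  7.7 89.9 -1.3 80.6 23.2]
(0.45, -0.2, 0.3) 0 [  4.9   9.7  20.2  90.3  -3.4  80.6 -64.7]
(0.45, -0.2, 0.3) 180 [ 24.3   9.8  -2.8  89.6   0.5  80.6 111.5]
(0.45, -0.2, 0.3) -90 [ -29.    15.7   64.6   91.3  -14.3   82.1 -143.3]
(0.45, -0.2, 0.3) -60 [  -1.3   10.    27.5   90.5   -4.7   80.6 -123.3]
(0.45, -0.2, 0.3) -120 [ 30.5  10.1 -10.   89.4   1.8  80.7 170.3]
(0.45, -0.2, 0.3) 45 [  9.7   9.6  14.4  90.1  -2.4  80.6 -20.6]
(0.45, -0.2, 0.3) 135 [19.9  9.7  2.5 89.8 -0.4 80.6 67.4]
(0.56, -0.24, 0.05) 90 [17.2 34.5 
[... 2025 characters left out ...]
05) 45 [ 20.1  45.8  14.5  71.3 -11.5  64.2  -9.7]
(0.62, -0.35, 0.05) 135 [27.7 45.3  0.6 70.9 -0.5 63.8 73.4]
(0.45, 0.35, 0.04) 90 [-32.9  31.9  -9.2  97.7   6.3  50.9 -44.7]
(0.45, 0.35, 0.04) 0 [ -43.1   31.4    4.8   98.1   -3.3   50.5 -126.9]
(0.45, 0.35, 0.04) 180 [-23.9  33.4 -21.9  97.3  15.1  52.2  38.2]
(0.45, 0.35, 0.04) -90 [-15.2  36.3 -34.7  97.   24.4  54.5 120.8]
(0.45, 0.35, 0.04) -60 [  0.1  48.1 -61.9  96.4  46.4  65.  134.7]
(0.45, 0.35, 0.04) -120 [-19.   34.9 -29.1  97.1  20.3  53.3  94.1]
(0.45, 0.35, 0.04) 45 [-37.2  31.5  -3.3  97.9   2.3  50.6 -86.4]
(0.45, 0.35, 0.04) 135 [-28.4  32.5 -15.6  97.5  10.6  51.4  -3.3]
[[ 0.59  -0.158  0.   ]
 [ 0.53  -0.056  0.022]]
```

Run:
```python
from h import *
import json
robot.line_to([.48,-.05,.30],velocity=.25)
res={}
for i,p in enumerate([(.5,-.22,.33),(.43,.2,.33)]):
    if i==1: robot.move_to([.43,0,.33],[180,0,180])
    robot.move_to(list(p),[180,0,180])
    T=T_tool(); im=vision.grab_frame("wrist"); cv2.imwrite(f"pics/w{i+1}.png",im[:,:,::-1]); np.save(f"T{i+1}.npy",T)
print(robot.current_time_s())
```

```text
5.0333
```

View pics/w1.png

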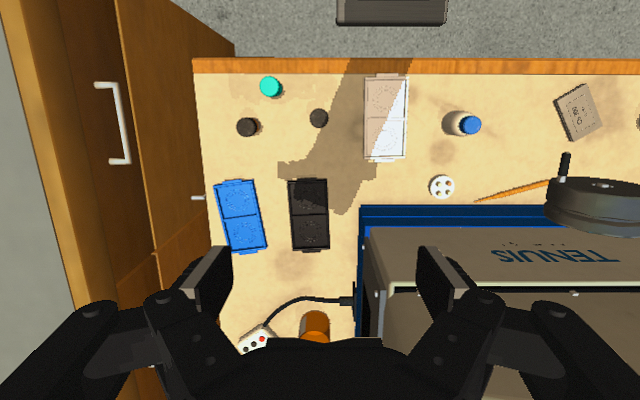

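View pics/w2.png

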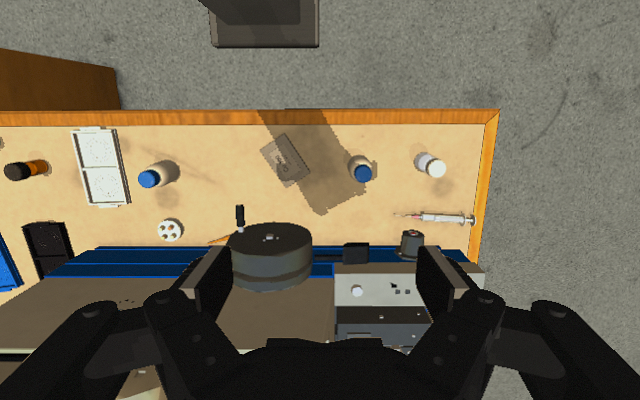

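Run:
```python
import cv2,numpy as np
a=cv2.imread("pics/w1.png");b=cv2.imread("pics/w2.png")
cv2.imwrite("pics/c1.png",cv2.resize(a[65:265,200:500],(800,533),interpolation=cv2.INTER_CUBIC))
cv2.imwrite("pics/c2.png",cv2.resize(b[110:210,60:460],None,fx=2,fy=2,interpolation=cv2.INTER_CUBIC))
```

```text
(no output)
```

View pics/c1.png

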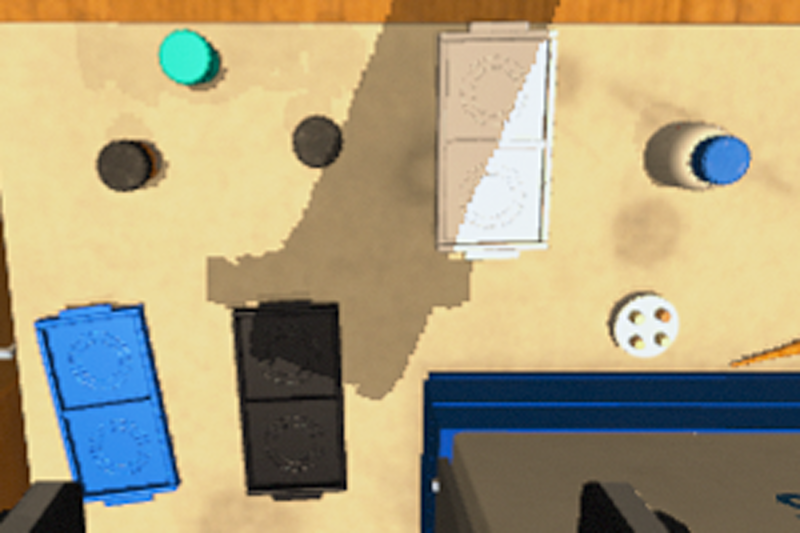

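View pics/c2.png

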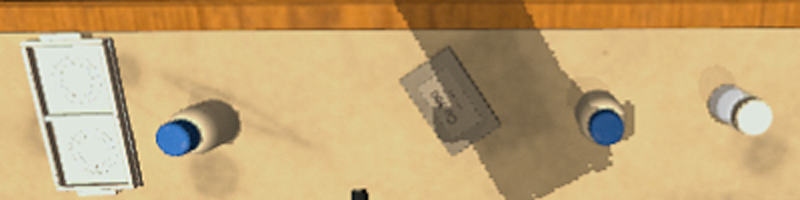

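Run:
```python
from h import *
np.set_printoptions(precision=4,suppress=True)
T1,T2=np.load("T1.npy"),np.load("T2.npy")
f=lambda L:[(200+x*.375-.3,65+y*.375-.3) for x,y in L]
g=lambda L:[(60+x*.5-.25,110+y*.5-.25) for x,y in L]
def tray(n,P):
    c=P.mean(0); d=(P[3]-P[0]+P[2]-P[1])/2; print(n,c,"len",np.linalg.norm(d),"wid",np.linalg.norm((P[1]-P[0]+P[2]-P[3])/2)); d/=np.linalg.norm(d); print(" bays far/near",c+.027*d,c-.027*d)
tray("blue",pix2z("wrist",f([(37,320),(142,305),(180,488),(85,499)]),.012,T1))
tray("black",pix2z("wrist",f([(233,308),(338,303),(346,489),(247,493)]),.012,T1))
tray("white",pix2z("wrist",f([(438,32),(557,32),(548,246),(437,250)]),.012,T1))
tray("white2",pix2z("wrist",g([(22,42),(104,38),(143,187),(58,190)]),.012,T2))
print("amb L,R,turq",pix2z("wrist",f([(124,165),(317,141),(189,57)]),.048,T1))
print("dropA",pix2z("wrist",f([(721,159)]),.064,T1),pix2z("wrist",g([(178,138)]),.064,T2))
print("dropB",pix2z("wrist",g([(606,127)]),.064,T2),"glass",pix2z("wrist",g([(753,116)]),.062,T2))
print("machine corner",pix2z("wrist",f([(425,373)]),[0.05],T1),pix2z("wrist",f([(425,373)]),0,T1))
# side-camera and scene-cam cross check of drops/glass via rect centre
for n,L,z in [("scene",[(319.1,223.1),(246.8,195),(221,184.5)],.032),("side",[(348.3,203.4),(307.4,248.9),(289.3,269.7)],.032)]: print(n,pix2z(n,L,z))
print("puck",pix2z("wrist",f([(645,325)]),.022,T1))
```

```text
blue [ 0.5941 -0.3444  0.012 ] len 0.1104886856377437 wid 0.05794677837664929
 bays far/near [ 0.6208 -0.3404  0.012 ] [ 0.5674 -0.3485  0.012 ]
black [ 0.5912 -0.2423  0.012 ] len 0.11166105648407877 wid 0.05792384348911383
 bays far/near [ 0.6181 -0.2411  0.012 ] [ 0.5642 -0.2434  0.012 ]
white [ 0.4489 -0.1345  0.012 ] len 0.10919557700667763 wid 0.0597253258590882
 bays far/near [ 0.4759 -0.1337  0.012 ] [ 0.4219 -0.1354  0.012 ]
white2 [ 0.4488 -0.1293  0.012 ] len 0.10998143664071132 wid 0.06205742577178551
 bays far/near [ 0.4757 -0.128   0.012 ] [ 0.4218 -0.1305  0.012 ]
amb L,R,turq [[ 0.4577 -0.3193  0.048 ]
 [ 0.4464 -0.2265  0.048 ]
 [ 0.4085 -0.2858  0.048 ]]
dropA [[ 0.4535 -0.0397  0.064 ]] [[ 0.4529 -0.0311  0.064 ]]
dropB [[0.4467 0.2458 0.064 ]] glass [[0.4402 0.3403 0.062 ]]
machine corner [[ 0.5619 -0.1714  0.05  ]] [[ 0.5781 -0.1654  0.    ]]
scene [[ 0.448  -0.0342  0.032 ]
 [ 0.4371  0.238   0.032 ]
 [ 0.4349  0.3522  0.032 ]]
side [[ 0.4467 -0.0267  0.032 ]
 [ 0.4418  0.2523  0.032 ]
 [ 0.4392  0.3429  0.032 ]]
puck [[ 0.5436 -0.05    0.022 ]]
```

```bash
cat > hov.py <<'E'
from h import *
names=["glass","dropB","dropA","white","ambR","ambL","blue","black"]
P=[(.4402,.3403,.18),(.4467,.2458,.18),(.4530,-.036,.18),(.449,-.132,.14),(.4464,-.2265,.165),(.4577,-.3193,.165),(.594,-.344,.14),(.591,-.242,.14)]
E
python3 - <<'E'
from hov import *
tiles=[]
for n,p in zip(names,P):
    try:
        robot.move_to(list(p),[180,0,180])
    except robot.PlanningError as e: print(n,e); continue
    robot.pause(.1)
    T=T_tool(); im=vision.grab_frame("wrist"); cv2.imwrite(f"pics/h_{n}.png",im[:,:,::-1]); np.save(f"Th_{n}.npy",T)
    print(n,T[:3,3].round(4),np.abs(robot.current_contact_force()).max().round(1))
    w=120 if n in("white","blue","black") else 60
    tiles.append(cv2.resize(im[195-w:195+w,324-w:324+w,::-1],(200,200),interpolation=cv2.INTER_CUBIC))
cv2.imwrite("pics/hov.png",np.vstack([np.hstack(tiles[:4]),np.hstack(tiles[4:])]))
print(robot.current_time_s())
E
```

```text
glass [0.4425 0.3389 0.182 ] 0.5
dropB [0.4469 0.2467 0.181 ] 0.9
dropA [ 0.4535 -0.0337  0.1801] 0.8
white [ 0.4499 -0.1302  0.1403] 1.2
ambR [ 0.447  -0.2245  0.1651] 0.3
ambL [ 0.4584 -0.317   0.1646] 1.2
blue [ 0.593  -0.3441  0.1407] 0.7
black [ 0.5902 -0.244   0.1407] 0.5
11.1667
```

View pics/hov.png

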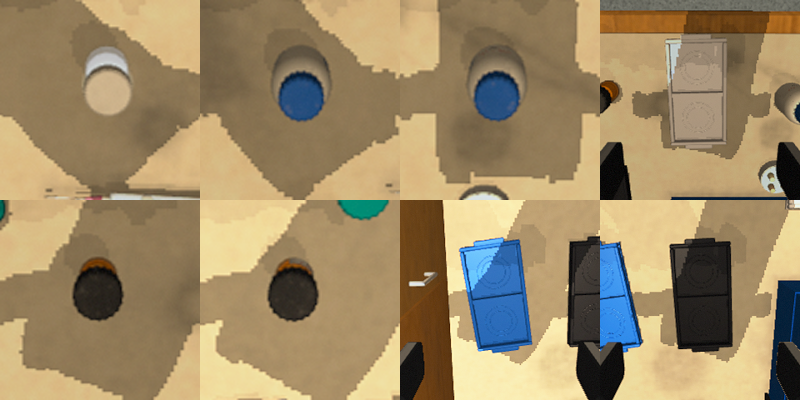

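Run:
```python
import cv2,numpy as np
t=[]
for n in ["white","blue","black"]:
    b=cv2.imread(f"pics/h_{n}.png"); t.append(cv2.resize(b[110:260,260:390],(264,305),interpolation=cv2.INTER_CUBIC))
u=[]
for n in ["glass","dropB","dropA","ambR","ambL"]:
    b=cv2.imread(f"pics/h_{n}.png"); u.append(cv2.resize(b[155:235,284:364],(158,158),interpolation=cv2.INTER_CUBIC))
a=np.hstack(t);b=np.hstack(u)
cv2.imwrite("pics/hov2.png",np.vstack([a,np.hstack([b,np.zeros((158,2,3),np.uint8)])]))
```

```text
(no output)
```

View pics/hov2.png

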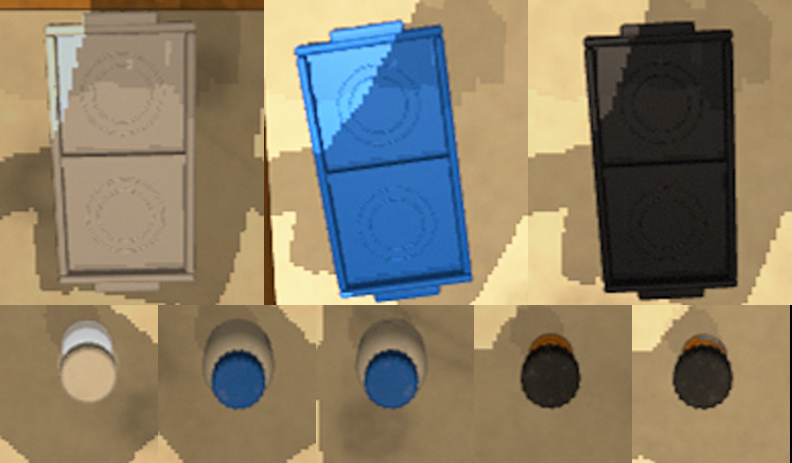

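Run:
```python
from h import *
np.set_printoptions(precision=4,suppress=True)
import json
D={}
for n,p,z in [("glass",(89,68),.062),("dropB",(80,73),.064),("dropA",(75,73),.064),("ambR",(77,71),.048),("ambL",(71,71),.048)]:
    D[n]=pix2z("wrist",[(284+p[0]*.506-.25,155+p[1]*.506-.25)],z,np.load(f"Th_{n}.npy"))[0].tolist(); print(n,np.array(D[n]))
for n,a,b in [("white",(121,94),(123,213)),("blue",(113,104),(133,223)),("black",(133,103),(143,223))]:
    q=pix2z("wrist",[(260+p[0]*.4924-.25,110+p[1]*.4918-.25) for p in (a,b)],.004,np.load(f"Th_{n}.npy")); print(n,q.tolist(),np.linalg.norm(q[1]-q[0])); D[n+"_near"]=q[0].tolist();D[n+"_far"]=q[1].tolist()
json.dump(D,open("D.json","w"))
```

```text
glass [0.4399 0.3424 0.062 ]
dropB [0.4453 0.2466 0.064 ]
dropA [ 0.4515 -0.0359  0.064 ]
ambR [ 0.4445 -0.2259  0.048 ]
ambL [ 0.4557 -0.3207  0.048 ]
white [[0.42232906670808984, -0.13462679812272624, 0.0040000000000000036], [0.4748102100976317, -0.1338085436391626, 0.0040000000000000036]] 0.052487521868283364
blue [[0.5694738105749799, -0.35204162244651105, 0.0040000000000000036], [0.6224839942898285, -0.34362129951158693, 0.0040000000000000036]] 0.05367477448308847
black [[0.5664451905654944, -0.24372040356318087, 0.0040000000000000036], [0.6199103493042679, -0.23936065012480914, 0.0040000000000000036]] 0.053642619706774655
```

```bash
cat > pp.py <<'E'
from h import *
import json
D=json.load(open("D.json"))
O=[180,0,180]
def st(m): print(m,"t=%.1f"%robot.current_time_s(),np.round(robot.current_tool_pos(),4),"gap %.3f"%robot.current_finger_gap(),"F",np.round(robot.current_contact_force(),1))
def pick(n,op,zg,via=[],zc=.15,f=25):
    x,y=D[n][:2]
    for v in via: robot.line_to(list(v)+[zc],O,velocity=.35)
    robot.line_to([x,y,zc],O,velocity=.3)
    fingers.gripper_to(op,f)
    if robot.line_to([x,y,.075],O,velocity=.2): st("?")
    hit=robot.line_to([x,y,zg],O,velocity=.08,f_stop=8)
    st("at grasp hit=%s"%hit)
    if hit: return False
    robot.pause(.3)
    fingers.gripper_to(0,f); robot.pause(.2); st("closed")
    robot.line_to([x,y,zg+.02],O,velocity=.06); robot.line_to([x,y,zc],O,velocity=.2); robot.pause(.1); st("lifted")
    return True
def place(b,zg,op,via=[],zc=.15):
    x,y=D[b][:2]
    for v in via: robot.line_to(list(v)+[zc],O,velocity=.35)
    robot.line_to([x,y,zc],O,velocity=.25); robot.pause(.3)
    robot.line_to([x,y,zg+.025],O,velocity=.15); robot.pause(.2)
    hit=robot.line_to([x,y,zg+.002],O,velocity=.025,f_stop=2.5)
    st("down hit=%s"%hit)
    robot.pause(.3); fingers.gripper_to(op); robot.pause(.3); st("open")
    robot.line_to([x,y,zg+.05],O,velocity=.1); robot.line_to([x,y,zc],O,velocity=.3); st("up")
E
python3 - <<'E'
from pp import *
ok=pick("ambR",.55,.030); print(ok)
im=vision.grab_frame("wrist"); cv2.imwrite("pics/g1.png",im[:,:,::-1])
E
```

```text
at grasp hit=False t=13.5 [ 0.4449 -0.2261  0.0304] gap 0.550 F [ 0.6  0.3 -0.2]
closed t=14.3 [ 0.4446 -0.226   0.0302] gap 0.247 F [0.  0.1 2.1]
lifted t=15.6 [ 0.443  -0.2253  0.148 ] gap 0.247 F [-0.3  0.6  0.2]
True
```

View pics/g1.png

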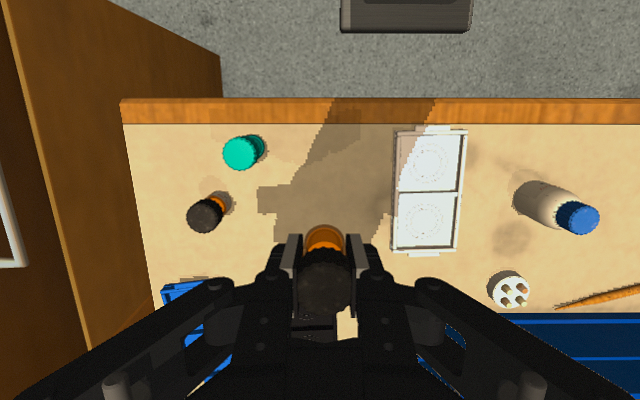

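Run:
```python
from pp import *
place("black_far",.030,.5)
im=vision.grab_frame("wrist"); cv2.imwrite("pics/p1.png",im[:,:,::-1])
```

```text
down hit=True t=18.5 [ 0.6195 -0.2392  0.0343] gap 0.249 F [-0.7  0.3  4.6]
open t=19.5 [ 0.6186 -0.2389  0.0331] gap 0.502 F [0.4 0.3 0.9]
up t=20.5 [ 0.6206 -0.2396  0.1513] gap 0.502 F [-0.5  0.1 -1.2]
```

View pics/p1.png

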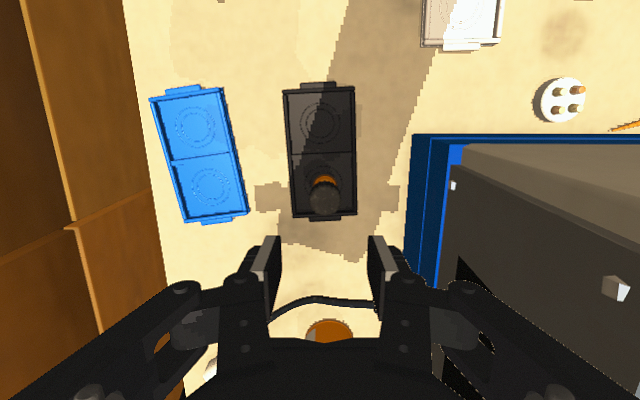

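The vial stands upright in the far black bay (about 325,190), centred. Next is the left amber vial; the turquoise look-alike stays.

Run:
```python
from pp import *
if pick("ambL",.55,.030) and robot.current_finger_gap()>.15:
    place("black_near",.030,.45)
    robot.line_to([.5,-.24,.2],O,velocity=.3)
im=vision.grab_frame("wrist"); cv2.imwrite("pics/p2.png",im[:,:,::-1])
```

```text
at grasp hit=False t=22.7 [ 0.456  -0.3209  0.0302] gap 0.548 F [-0.4  0.7  0.8]
closed t=23.6 [ 0.4559 -0.3209  0.0302] gap 0.246 F [-0.6  0.3  1.5]
lifted t=24.8 [ 0.4543 -0.3198  0.1478] gap 0.250 F [-0.3 -0.4  0.2]
down hit=True t=27.6 [ 0.5661 -0.2436  0.0342] gap 0.253 F [-0.2 -0.2  4. ]
open t=28.5 [ 0.5651 -0.2433  0.0332] gap 0.453 F [ 0.  -0.2 -0.6]
up t=29.5 [ 0.5671 -0.2439  0.1511] gap 0.450 F [ 0.   0.2 -0.4]
```

View pics/p2.png

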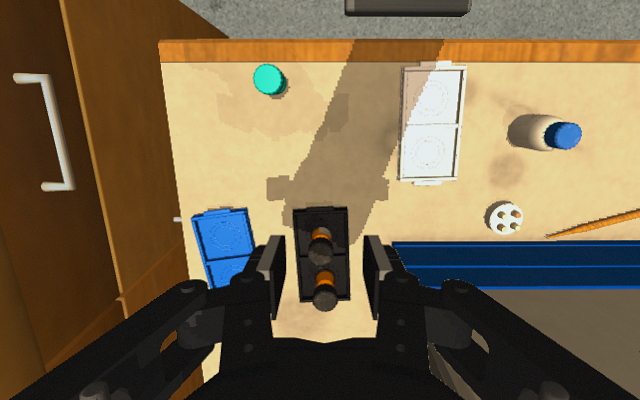

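Both amber vials stand in the black bays (320,245 and 325,290). Next is dropper A, going to the far blue bay.

Run:
```python
from pp import *
if pick("dropA",.75,.032,via=[(.45,-.2)]) and robot.current_finger_gap()>.25:
    # keep clear of machine corner and of vials in black tray
    place("blue_far",.032,.62,via=[(.44,-.2),(.48,-.35)])
    robot.line_to([.5,-.34,.2],O,velocity=.3)
im=vision.grab_frame("wrist"); cv2.imwrite("pics/p3.png",im[:,:,::-1])
```

```text
at grasp hit=False t=32.6 [ 0.4521 -0.0359  0.0324] gap 0.750 F [-0.1 -0.5  0.4]
closed t=33.5 [ 0.4517 -0.0359  0.0322] gap 0.379 F [-0.4 -0.   1.7]
lifted t=34.7 [ 0.45   -0.0359  0.1482] gap 0.376 F [ 0.4 -0.3 -0.8]
down hit=True t=38.7 [ 0.6221 -0.3434  0.0363] gap 0.384 F [-0.4  0.2  3.9]
open t=39.6 [ 0.6211 -0.343   0.035 ] gap 0.619 F [ 0.6 -0.3 -1. ]
up t=40.6 [ 0.6232 -0.344   0.1515] gap 0.621 F [ 1.   0.4 -1.2]
```

View pics/p3.png

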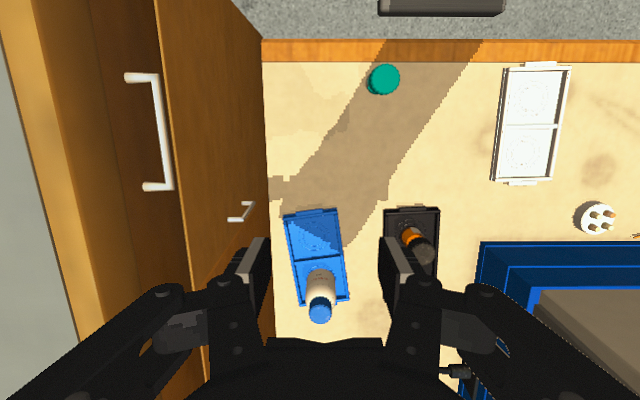

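Run:
```python
from pp import *
robot.line_to([.44,-.2,.17],O,velocity=.35)
if pick("dropB",.75,.032,via=[(.42,0),(.42,.2466)]) and robot.current_finger_gap()>.25:
    place("blue_near",.032,.62,via=[(.42,.2466),(.42,0),(.44,-.2),(.48,-.35)])
    robot.line_to([.49,-.34,.2],O,velocity=.3)
im=vision.grab_frame("wrist"); cv2.imwrite("pics/p4.png",im[:,:,::-1])
```

```text
at grasp hit=False t=45.1 [0.4455 0.2469 0.0323] gap 0.752 F [0.2 0.6 0.2]
closed t=46.0 [0.4455 0.2467 0.0322] gap 0.381 F [0.5 0.2 2.2]
lifted t=47.2 [0.444  0.2457 0.148 ] gap 0.383 F [-0.9  0.  -1.5]
down hit=True t=52.2 [ 0.5691 -0.3519  0.0363] gap 0.378 F [-1.2 -0.2  4.7]
open t=53.1 [ 0.5682 -0.3513  0.035 ] gap 0.619 F [0.  0.5 0.4]
up t=54.1 [ 0.5701 -0.3524  0.1513] gap 0.619 F [-0.  -0.1 -1.1]
```

View pics/p4.png

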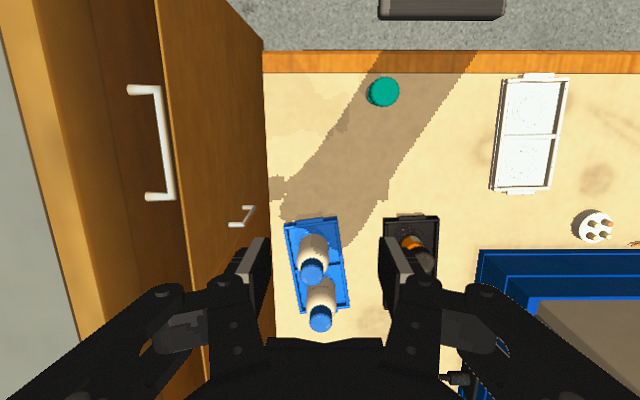

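Both droppers stand in the blue tray (312,265 and 320,310). The glass vial goes to the near white bay.

Run:
```python
from pp import *
robot.line_to([.44,-.2,.17],O,velocity=.35)
if pick("glass",.65,.032,via=[(.42,0),(.42,.2466)]) and robot.current_finger_gap()>.2:
    place("white_near",.032,.5,via=[(.42,.2466),(.42,0)])
    robot.line_to([.45,-.2,.33],O,velocity=.3)
robot.pause(.3)
im=vision.grab_frame("wrist"); cv2.imwrite("pics/p5.png",im[:,:,::-1])
im=vision.grab_frame("scene")[160:300,190:490];cv2.imwrite("pics/p5s.png",cv2.resize(im,(800,373),interpolation=cv2.INTER_CUBIC)[:,:,::-1])
```

```text
at grasp hit=False t=58.7 [0.44   0.3426 0.032 ] gap 0.649 F [-0.3 -0.1 -1. ]
closed t=59.6 [0.4401 0.3425 0.0322] gap 0.312 F [-0.3  0.7  2.5]
lifted t=60.8 [0.4388 0.3411 0.1479] gap 0.319 F [ 0.5 -0.5 -0.7]
down hit=True t=64.8 [ 0.422  -0.1345  0.0361] gap 0.319 F [-1.1 -0.5  4.4]
open t=65.7 [ 0.4211 -0.1343  0.0355] gap 0.502 F [0.5 0.3 0.1]
up t=66.7 [ 0.4229 -0.1348  0.1507] gap 0.498 F [-1.  -0.6 -1.6]
```

View pics/p5.png

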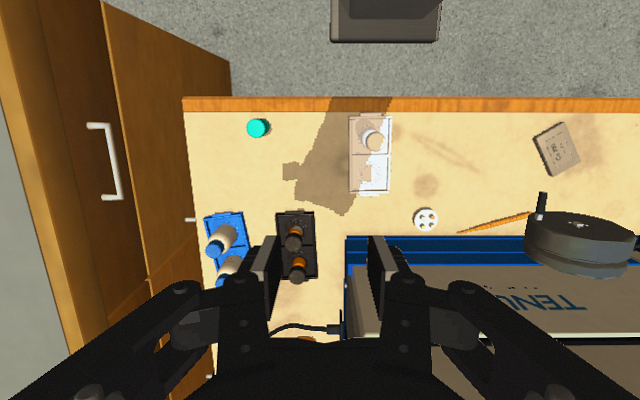

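View pics/p5s.png

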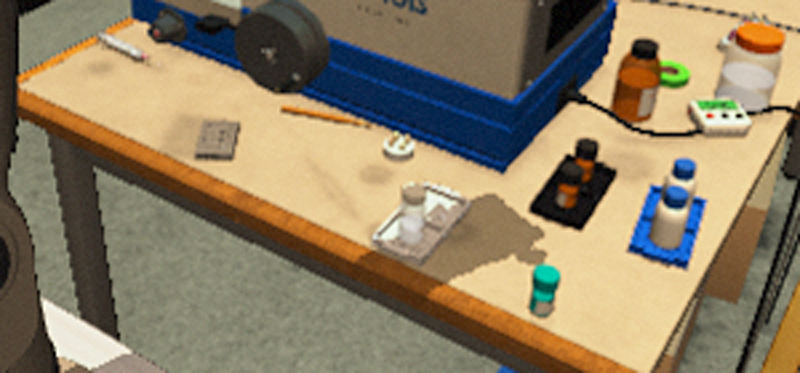

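All five stand upright in their own bays. The puck, grid case and turquoise vial look unmoved, so I'm handing in.

Run:
```python
from h import *
workorder.close_job(); print(robot.current_time_s(), np.round(robot.current_contact_force(),1))
```

```text
the job is handed in; nothing more can be done
the job is handed in; nothing more can be done
```

All five containers now stand upright in the tray matching their cap, one to a bay, and the job is handed in. The two amber vials are in the black tray, the two droppers in the blue tray, and the glass vial in the near bay of the white tray.

**Last checks:** The final wrist and scene pictures show every container upright in its bay. The turquoise look-alike, grid case and puck look unmoved to the eye; I did not measure this. The gripper was open and clear of everything at z = 0.33 m.

**Forces and time:** Each set-down stopped on light contact, 4 to 5 N. The clock read about 67 s after the last release, so the total was well under 125 s. The exact closing time was not readable after hand-in.

**Disagreement:** The first two overview pictures differed by 5 to 9 mm in y. I resolved that with close pictures from directly above each container and tray before grasping, and no grasp or placing failed.

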